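# Open the top half of the consumables locker's split door

### The job

Open only the top half of the small green locker's split door: free its lock pin by sliding the red knob toward the hinge side until you feel the place where it can be drawn up, draw it up clear of the hasp, then swing the top half open until it stands at least square to the front, and let go. The bottom half must stay shut and bolted, and the tin on the roof, the steel cup and the tape measure must be left where they are.

Things in the scene. Friction and masses are not known exactly. Their poses are not given: they have to be found in the camera images.
- locker: Fixed green steel bench locker, 200 mm deep (x), 270 wide (y), 240 high; origin: centre of its underside; own x runs from front to back, y to the left (hinge side) seen from the front, z up. Its front, at x = -100 mm, is a split door: two leaves, one above the other, both hinged at the left (+y).
- pin_knob (a point): Centre of the lock pin's red round grip, 24 mm in diameter, 28 tall, its underside 10 mm above the guide housing. The upright pin drops through the top leaf's steel hasp and holds it shut. It slides along the locker's y with 1.5 N of drag, y = -26 to +26 mm at locker x = -50; it starts between y = -24 and -12 (away from the hinge).
- slot_mid (a point): Middle of the pin's slot (locker x = -50, y = 0) on top of the dark guide housing (134 mm in y, 44 in x, 40 high, on the roof). A hidden gate lets the pin up at one place only, within 4 mm of a middle that is somewhere from y = 0 to +22 mm and cannot be seen; elsewhere it rises 2 mm and stops hard.
- lock_pin (a joint): How far the lock pin is drawn up, m: 0 down, 0.017 fully up; it frees the hasp above 0.008. At the gate it rises against about 2.5 N; it stays up when released.
- top_handle (a point): Grip point on the top leaf's vertical round bar handle, 10 mm in diameter, 55 mm in front of the leaf. The bar runs from 50 mm below to 19 mm above this point; 10 mm thick arms lead from its ends back to the leaf. The point is 205 mm above the table (35 below the roof's top), 178 mm from the hinge line along the leaf, and moves with the leaf.
- top_hinge (a point): Fixed point on the upright hinge line of the leaves (locker x = -100, y = +118 mm), at the height of the handle's grip point, 205 mm.
- top_leaf (a joint): Opening angle of the top leaf, rad: 0 shut, 1.57 square to the front, stop at 1.9. It turns about the upright hinge line, clockwise seen from above; its free right edge comes out to the robot. Leaf 211 mm wide, 125 to 226 mm above the table; the stiff hinge (0.25 N m) keeps it where it is left.
- bottom_leaf (a joint): Opening angle of the bottom leaf, rad: 0 shut. Leaf 12 to 121 mm above the table with a smaller bar handle; a brass barrel bolt holds it shut.
- bottom_bolt (a joint): How far the brass bolt of the bottom leaf is drawn back, m: 0 shot, 0.032 fully back. Leave it alone.
- gel_tin_mid (a point): Centre of a loose round yellow and black tin, 66 mm in diameter, 54 high, standing on the rear of the locker's roof. Bystander.
- steel_cup_mid (a point): Centre of a loose grey steel cup, 65 mm in diameter, 64 high, standing on the table in front of the locker. Bystander.
- tape_measure_mid (a point): Centre of a loose yellow tape measure, 33 x 81 x 64 mm, standing on the table in front of the locker to the left. Bystander.

How it is judged:
On the way, in this order (a step that is already met when the one before it is completed fails the run):
1. the lock pin is drawn up clear of the hasp while the top leaf is still shut (value of joint lock_pin above 0.009 m and value of joint top_leaf below 0.1 rad), for 0.2 s.
2. the top leaf has swung open square to the front (value of joint top_leaf above 1.45 rad), for 0.2 s.
At the end, for the whole second after the job is handed in: The top leaf stands open by at least 1.45 rad (about square to the front) and is at rest; the bottom leaf is shut (within 0.05 rad) with its bolt shot (within 6 mm); tin, cup and tape measure are within 20 mm of where they stood (value of joint top_leaf above 1.45 rad and velocity of joint top_leaf between -0.05 and 0.05 rad/s and value of joint bottom_leaf below 0.05 rad and value of joint bottom_bolt below 0.006 m and distance of each of gel_tin_mid, steel_cup_mid, tape_measure_mid from where it was at the start of the episode below 0.02 m); the robot touches nothing.
It fails at once if the bottom leaf is opened or its bolt drawn (value of joint bottom_leaf above 0.08 rad or value of joint bottom_bolt above 0.008 m).
It fails at once if the tin, the cup or the tape measure is pushed away or knocked over (distance of any of gel_tin_mid, steel_cup_mid, tape_measure_mid from where it was at the start of the episode above 0.03 m).
It also fails if it takes over 58 s, if anything falls off the work surface, if the arm or the gripper's body presses on something with over 40 N, if the wrist force passes 120 N, or if a joint passes its speed limit or range.

### The arm

A 6-joint arm with a two-finger parallel gripper is mounted at the origin on a cart in front of the work surface, level with it; the furniture and walls round the work are solid. World frame = base frame: x ahead of the robot, y to its left, z up, the work surface at z = 0. Lengths are in m, angles in rad, forces in N, time in s.
With the tool pointing down it reaches from about 0.35 to 0.775 m from the base axis. Payload 7.3 kg.
Tool frame: the origin (TCP) lies on the centre line of the jaws, within the pads' length; the fingertips stand ahead of it and the grasp point (between the pads) lies 11 mm behind it (robot.nose_length is the z of the fingertips in the tool frame, in m); z points along the fingers, y is the line along which they close (so a half turn about z gives the same grasp; the last joint's range is limited). The gripper opens to 92 mm and grips with 3 to 60 N. Pads are 19 mm wide; open, the fingers measure 130 mm over their backs; the gripper's body (75 mm by 190 mm) begins 47 mm behind the grasp point.
Start: joints at [-1.262, 0.342, 1.524, -0, 1.275, -0.146], TCP at [0.231, -0.472, 0.204] pointing down, gripper open.
Joint ranges: [-2.53, 2.53], [-0.77, 2.02], [0.04, 2.7], [-1, 4.14], [0.28, 2.66], [-3.11, 3.11]. Speed limits (rad/s): [2.57, 2.57, 3.14, 3.14, 3.14, 3.14].

### API

Orientations are given as [roll, pitch, yaw] about the fixed x, y, z axes, in that order (R = Rz(yaw) Ry(pitch) Rx(roll)).
In Python, from cell import robot, cams gives the robot as it stands. The module is installed in compiled form; this text tells all that it offers.
- The arm moves only by the tool carry_out, never from a script. Its argument "deltas" is a list of rows, each a list of 7 numbers: the shift along the tool's x, y, z in cm, then the turn, a rotation vector about the tool's x, y, z in rad, then the opening, from 0 (shut) to 1 (fully open). A call has exactly 8 rows; each row shifts and turns the commanded pose from where the row before left it, along the tool's axes as they then stand; what a row does not reach is not made up. A row lasts 1/12 s, in which the tool goes at most 41.7 mm and 7.16 degrees, less where a joint would pass 70% of its speed; a pose out of reach is approached as far as the arm can. A call is refused whole if a number of a shift passes 4.17 or a number of a turn 0.125, either way. A call with a gripper value outside its range is refused whole. The fingers move at their own pace and stop on an object; "force" is the grip in N (left out, the last holds). Time passes only in rows, so rows that do not move let the fingers close, or fill a call up. It gives the time, the measured TCP pose, the force, the opening and the grip force at its end, in the units of the state.
- robot.observe(): the state, without advancing time (a new reading comes with each control period).
- cams.read_camera(name): name is "side" or "top" or "wrist"; returns a dict with "image" (420x560x3 uint8, blue, green, red), "depth" (420x560 float32, m along the optical axis (not along the pixel's ray), 0 where there is no reading), "fx", "fy", "cx", "cy" (pixels), "D" ([k1, k2, p1, p2, k3] as OpenCV has them; the pictures are not rectified), "world_to_cam" (4x4, takes a point from world to camera coordinates). Camera axes: x right, y up, looking along -z (the intrinsics and any distortion apply to the point x, -y, -z); pixel columns grow to the right and rows downward; lengths in m; the calibration is good to about 2 mm. A picture is of the moment at which its call begins.
- robot.hand_in(): hands the job in; it is judged then, once.
The state is a dict: "time": time; "qpos": joint angles; "qvel": joint speeds; "joint_efforts": joint torques, N m; "tool_pos": TCP position; "tool_rot": TCP orientation; "contact_force": force on the tool from outside, world axes, zero at the start; "torque": the same for the moment, N m; "opening": finger opening in m; "grip_force": force on a finger pad.
Only numpy, scipy, OpenCV 4.12 (cv2) and the standard library are available. Lean on these libraries where they do the work, as an engineer would, in place of code of your own. Each camera call takes 0.05 s, during which the arm holds its last target. There are 200 camera calls.

## Working session

There is one attempt and no reset: what is moved stays moved. The work goes in short steps, Python scripts to look and compute and a tool call to move; the robot and the scene stay as the last step left them, time stands still between calls to the robot, and variables do not carry over. Pictures are saved under pics/ and viewed, at most 10 in all, crops included, and the job is handed in when it is done.

Besides the shell and the picture viewer there is one more tool, called after ">>>" as name([rows], argument=value, ...), one row to a line, values as JSON. carry_out: Moves the arm, as the interface text tells. Its arguments: {"type":"object","properties":{"deltas":{"type":"array","items":{"type":"array","items":{"type":"number"}}},"force":{"type":"number"}},"required":["deltas"]}

```bash
mkdir -p pics; ls; python3 - <<'E'
from cell import robot,cams
import cv2,numpy as np,pickle
s=robot.observe(); print({k:np.round(v,3) for k,v in s.items()}, robot.nose_length)
for n in ["side","top"]:
    c=cams.read_camera(n); cv2.imwrite(f"pics/{n}0.png",c["image"]); pickle.dump(c,open(f"{n}0.pkl","wb"))
    print(n,c["fx"],c["cx"],c["cy"],c["D"],np.round(np.linalg.inv(c["world_to_cam"]),3))
E
```

```text
pics
{'time': np.float64(0.0), 'qpos': array([-1.262,  0.343,  1.525, -0.   ,  1.275, -0.146]), 'qvel': array([ 0.002,  0.   , -0.001, -0.002, -0.   , -0.001]), 'joint_efforts': array([-1.0000e-03, -4.3124e+01, -2.4422e+01,  7.2000e-02,  5.6000e-02,
       -0.0000e+00]), 'tool_pos': array([ 0.23 , -0.471,  0.203]), 'tool_rot': array([-3.14 , -0.   ,  0.455]), 'contact_force': array([-0.197,  1.176,  0.412]), 'torque': array([-0.029, -0.005,  0.036]), 'grip_force': np.float64(0.0), 'opening': np.float64(0.092)} 0.008
side 478.4075859070005 283.97292777485336 215.28734874721698 [-0.09086343  0.          0.          0.          0.        ] [[-0.952  0.144 -0.272  0.394]
 [-0.307 -0.387  0.87   0.841]
 [ 0.02   0.911  0.413  0.564]
 [ 0.     0.     0.     1.   ]]
top 393.88522157492525 280.7548351501115 207.9696700805051 [-0.09906519  0.          0.          0.          0.        ] [[ 0.006  0.999 -0.054  0.589]
 [-1.     0.006 -0.007  0.052]
 [-0.006  0.054  0.999  1.024]
 [ 0.     0.     0.     1.   ]]
```

View pics/side0.png

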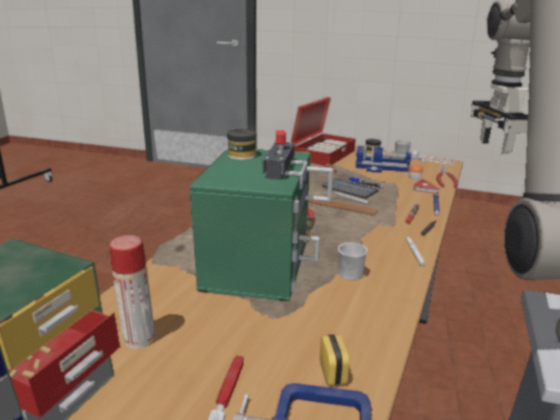

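View pics/top0.png

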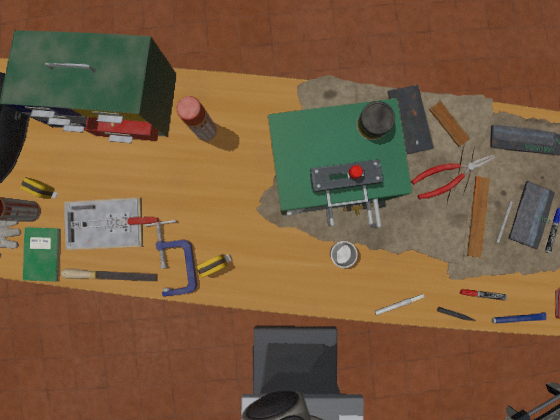

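The side view shows the knob at (281,138), the tin at (241,145), the top handle at about (325,182), the cup at (351,262) and the tape at (335,360). The top view shows the knob at (357,171), the housing from (311,178) to (383,175), the cup at (344,254) and the tape at (213,265). I'll enlarge both around the locker.

```bash
cat > h.py <<'E'
import numpy as np,cv2,pickle
def ray(c,u,v):
    K=np.array([[c["fx"],0,c["cx"]],[0,c["fy"],c["cy"]],[0,0,1]])
    p=cv2.undistortPoints(np.array([[[u,v]]],float),K,np.array(c["D"],float))[0,0]
    M=np.linalg.inv(c["world_to_cam"]); return M[:3,3],M[:3,:3]@np.array([p[0],-p[1],-1.0])
def dep(c,u,v):
    o,d=ray(c,u,v); return o+d*c["depth"][int(round(v)),int(round(u))]
def atz(c,u,v,z):
    o,d=ray(c,u,v); return o+d*(z-o[2])/d[2]
def tri(a,ua,b,ub):
    o1,d1=ray(a,*ua);o2,d2=ray(b,*ub)
    t=np.linalg.lstsq(np.c_[d1,-d2],o2-o1,rcond=None)[0]
    p,q=o1+d1*t[0],o2+d2*t[1]; return (p+q)/2,np.linalg.norm(p-q)
def load(n): return pickle.load(open(n+".pkl","rb"))
E
python3 - <<'E'
from h import *
t=load("top0");s=load("side0")
cv2.imwrite("pics/tc.png",cv2.resize(t["image"][90:280,240:440],None,fx=3.9,fy=3.15 if 0 else 3.1,interpolation=cv2.INTER_CUBIC))
cv2.imwrite("pics/sc.png",cv2.resize(s["image"][120:300,180:380],None,fx=3.9,fy=3.1,interpolation=cv2.INTER_CUBIC))
for n,u,v in [("knob",357,171),("roof",300,140),("roof2",350,135),("housing",330,181),("cup",344,254),("tape",213,265),("tin",377,118)]:
    print(n,np.round(dep(t,u,v),4))
E
```

```text
knob [ 0.6953 -0.0819  0.3149]
roof [0.7689 0.0189 0.2399]
roof2 [ 0.7803 -0.0827  0.2388]
housing [ 0.6808 -0.0366  0.2812]
cup [ 0.5257 -0.1061  0.0017]
tape [0.5008 0.222  0.0658]
tin [ 0.8008 -0.1255  0.2926]
```

View pics/tc.png

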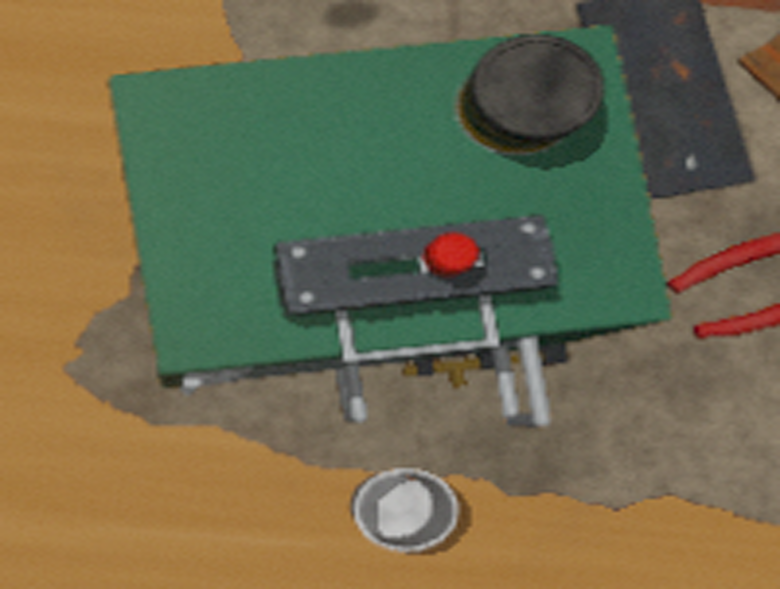

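View pics/sc.png

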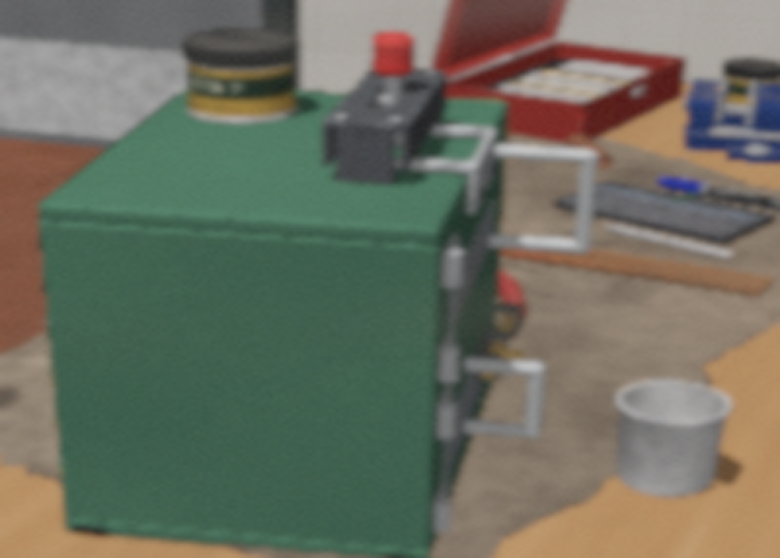

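The top crop shows the knob at (452,254), the housing corners at (277,243), (543,217), (556,287) and (289,313), and the roof corners at (110,75), (615,27), (668,320) and (163,375). A hasp frame stands in front of the housing. The handle bar end is at about (541,418). In the side crop the top handle bar runs from (594,155) to (585,245).

```bash
python3 - <<'E'
from h import *
t=load("top0");s=load("side0")
T=lambda u,v:(240+(u+.5)/3.9-.5,90+(v+.5)/3.1-.5)
S=lambda u,v:(180+(u+.5)/3.9-.5,120+(v+.5)/3.1-.5)
R=np.array([atz(t,*T(*p),.24)[:2] for p in [(110,75),(615,27),(668,320),(163,375)]])
H=np.array([atz(t,*T(*p),.28)[:2] for p in [(277,243),(543,217),(556,287),(289,313)]])
print("roof",R.round(4),R.mean(0)); print("hous",H.round(4),H.mean(0))
def yaw(a,b): d=a-b; return np.arctan2(d[1],d[0])-np.pi/2
for A in(R,H): print("yaw",yaw(A[0],A[1]),yaw(A[3],A[2]),np.linalg.norm(A[0]-A[1]),np.linalg.norm(A[1]-A[2]), np.arctan2(*(A[0]-A[3])[::-1]),np.arctan2(*(A[1]-A[2])[::-1]))
print("knob tri top",tri(t,T(452,250),s,S(393,37)), "dep side",dep(s,*S(393,55)))
print("barS",[dep(s,*S(*p)).round(4) for p in [(594,165),(591,185),(589,205),(587,220),(586,235)]])
print("barT",[dep(t,*T(*p)).round(4) for p in [(541,410),(539,400),(535,380),(530,355),(355,405),(509,405),(507,380),(352,385),(345,330),(420,350),(490,310)]])
print("handle top tri",tri(t,T(541,415),s,S(594,153)))
# cup, tape bounds
for n,(u0,u1,v0,v1),lo in [("cup",(325,365,235,275),.04),("tape",(190,240,245,285),.04),("tin",(355,400,95,140),.27)]:
    P=np.array([dep(t,u,v) for u in range(u0,u1) for v in range(v0,v1) if t["depth"][v,u]>0]);P=P[P[:,2]>lo];print(n,P.min(0),P.max(0))
E
```

```text
roof [[ 0.8226  0.0843]
 [ 0.8582 -0.1814]
 [ 0.6632 -0.2054]
 [ 0.6259  0.0555]] [ 0.74249504 -0.06173735]
hous [[ 7.055e-01  1.000e-04]
 [ 7.229e-01 -1.309e-01]
 [ 6.794e-01 -1.368e-01]
 [ 6.624e-01 -5.700e-03]] [ 0.69252432 -0.06830808]
yaw 0.133250267761313 0.14187972075075628 0.2680706574786654 0.19652685754563856 0.14533910071969003 0.12241265678369559
yaw 0.13157064130206875 0.12903598968477592 0.1321320623516393 0.04390103855701426 0.13537806071344224 0.13486362477346586
knob tri top (array([ 0.69517727, -0.07956936,  0.31488905]), np.float64(0.0028168101139398618)) dep side [ 0.68885641 -0.06535493  0.3066164 ]
barS [array([ 0.593 , -0.142 ,  0.2172]), array([ 0.5928, -0.1371,  0.2038]), array([ 0.5937, -0.14  ,  0.1875]), array([ 0.594 , -0.1392,  0.1762]), array([ 0.5935, -0.1376,  0.1652])]
barT [array([ 0.6047, -0.1413,  0.228 ]), array([ 0.6112, -0.1403,  0.2279]), array([ 0.6243, -0.1381,  0.2286]), array([ 0.6407, -0.1356,  0.2288]), array([ 0.6106, -0.06  ,  0.0965]), array([ 0.6095, -0.1394,  0.1606]), array([ 0.6273, -0.1385,  0.16  ]), array([ 0.6258, -0.0582,  0.096 ]), array([ 0.6552, -0.0371,  0.244 ]), array([ 0.6424, -0.0751,  0.2461]), array([ 0.6681, -0.1106,  0.2486])]
handle top tri (array([ 0.59766014, -0.14276864,  0.22544733]), np.float64(0.007701872278871814))
cup [ 0.49760717 -0.12875705  0.04003304] [ 0.56112359 -0.06459562  0.06855412]
tape [0.46965481 0.19615286 0.04025966] [0.524506   0.26734335 0.06674489]
tin [ 0.77020744 -0.15881453  0.27011035] [ 0.83526786 -0.09306644  0.29554313]
```

Locker yaw is 0.133 and its origin is (0.742, -0.062). The roof, housing and handle measurements all agree with the sizes given. The knob is at about (0.694, -0.081), local y ≈ -0.0125. I'll raise the tool and turn it to yaw 0.133+π, which leaves the wrist enough range for the swing.

>>> carry_out([
  [0,0,-2,0,0,-0.1175,1],
  [0,0,-2,0,0,-0.1175,1],
  [0,0,-2,0,0,-0.1175,1],
  [0,0,-2,0,0,-0.1175,1],
  [0,0,-2,0,0,-0.1175,1],
  [0,0,-2,0,0,-0.1175,1],
  [0,0,-2,0,0,-0.1175,1],
  [0,0,-2,0,0,-0.1175,1],
])

```text
time: 0.77
tool_pos: [0.2306, -0.4713, 0.3644]
tool_rot: [-3.141, -0.001, 1.401]
contact_force: [-0.1, -0.6, -0.3]
opening: 0.0918
grip_force: 0.0
```

>>> carry_out([
  [0,0,0,0,0,-0.1175,1],
  [0,0,0,0,0,-0.1175,1],
  [0,0,0,0,0,-0.1175,1],
  [0,0,0,0,0,-0.1175,1],
  [0,0,0,0,0,-0.1175,1],
  [0,0,0,0,0,-0.1175,1],
  [0,0,0,0,0,-0.1175,1],
  [0,0,0,0,0,-0.1175,1],
])

```text
time: 1.43
tool_pos: [0.2306, -0.4715, 0.3634]
tool_rot: [3.141, -0.001, 2.341]
contact_force: [-0.7, -0.0, -0.1]
opening: 0.0919
grip_force: 0.0
```

>>> carry_out([
  [0,0,0,0,0,-0.1175,1],
  [0,0,0,0,0,-0.1175,1],
  [0,0,0,0,0,-0.1175,1],
  [0,0,0,0,0,-0.1175,1],
  [0,0,0,0,0,-0.1175,1],
  [0,0,0,0,0,-0.1175,1],
  [0,0,0,0,0,-0.1175,1],
  [0,0,0,0,0,-0.1175,1],
])

```text
time: 2.1
tool_pos: [0.2306, -0.4715, 0.3634]
tool_rot: [3.141, -0.0, -3.003]
contact_force: [-0.3, 0.8, 0.1]
opening: 0.0917
grip_force: 0.0
```

>>> carry_out([
  [-2.12,1.35,0,0,0,0,1],
  [-2.12,1.35,0,0,0,0,1],
  [-2.12,1.35,0,0,0,0,1],
  [-2.12,1.35,0,0,0,0,1],
  [-2.12,1.35,0,0,0,0,1],
  [-2.12,1.35,0,0,0,0,1],
  [-2.12,1.35,0,0,0,0,1],
  [-2.12,1.35,0,0,0,0,1],
])

```text
time: 2.77
tool_pos: [0.3851, -0.341, 0.3635]
tool_rot: [3.141, -0.0, -3.008]
contact_force: [0.9, -0.5, 0.5]
opening: 0.0917
grip_force: 0.0
```

>>> carry_out([
  [-2.12,1.35,0,0,0,0,1],
  [-2.12,1.35,0,0,0,0,1],
  [-2.12,1.35,0,0,0,0,1],
  [-2.12,1.35,0,0,0,0,1],
  [-2.12,1.35,0,0,0,0,1],
  [-2.12,1.35,0,0,0,0,1],
  [-2.12,1.35,0,0,0,0,1],
  [-2.12,1.35,0,0,0,0,1],
])

```text
time: 3.43
tool_pos: [0.5389, -0.2115, 0.3634]
tool_rot: [3.141, -0.001, -3.008]
contact_force: [0.1, -0.3, 0.0]
opening: 0.0915
grip_force: 0.0
```

>>> carry_out([
  [-2.12,1.35,0,0,0,0,1],
  [-2.12,1.35,0,0,0,0,1],
  [-2.12,1.35,0,0,0,0,1],
  [-2.12,1.35,0,0,0,0,1],
  [-2.12,1.35,0,0,0,0,1],
  [-2.12,1.35,0,0,0,0,1],
  [-2,1.3,0,0,0,0,1],
  [0,0,0,0,0,0,1],
])

```text
time: 4.1
tool_pos: [0.6737, -0.0964, 0.3613]
tool_rot: [3.139, -0.002, -3.004]
contact_force: [-0.6, -0.0, -1.1]
opening: 0.0919
grip_force: 0.0
```

```bash
python3 - <<'E'
from cell import robot,cams
from h import *
c=cams.read_camera("wrist"); pickle.dump(c,open("w1.pkl","wb")); cv2.imwrite("pics/w1.png",c["image"])
t=cams.read_camera("top")
s=robot.observe();print(s["tool_pos"],s["tool_rot"],s["qpos"])
im=c["image"].astype(int); m=(im[...,2]>150)&(im[...,1]<70)&(im[...,0]<70)
P=np.array([dep(c,u,v) for v,u in np.argwhere(m)]);k=(P[:,2]>.3)&(P[:,2]<.33);P=P[k];print(k.sum(),P.min(0),P.max(0),np.median(P,0), np.argwhere(m)[k].mean(0))
E
```

```text
[ 0.67183898 -0.09922105  0.3623436 ] [ 3.14110799e+00 -2.12306380e-03 -3.00703471e+00] [-2.59176615e-01  6.34624996e-01  6.22797306e-01 -3.85965235e-04
  1.88631688e+00 -1.96464974e+00]
543 [ 0.68270286 -0.08981472  0.313342  ] [ 0.70410405 -0.06766887  0.32063294] [ 0.69315197 -0.08064344  0.31815296] [255.32044199 296.4198895 ]
```

View pics/w1.png

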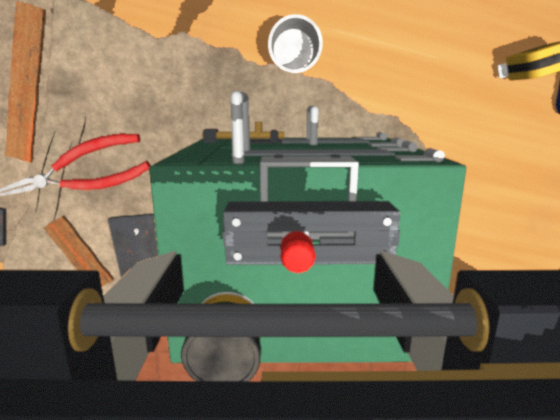

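The wrist view shows the knob at (296,252) between the open fingers, with the hasp frame, handle and cup above it in the picture. Its depth gives (0.693, -0.080), top 0.318, which matches the earlier measurement. I'll centre over it and go down.

>>> carry_out([
  [-0.82,0.54,0,0,0,0,1],
  [-0.82,0.54,0,0,0,0,1],
  [-0.82,0.53,0,0,0,0,1],
  [0,0,0,0,0,0,1],
  [0,0,0.9,0,0,0,1],
  [0,0,0.9,0,0,0,1],
  [0,0,0.9,0,0,0,1],
  [0,0,0,0,0,0,1],
])

```text
time: 4.87
tool_pos: [0.6924, -0.0817, 0.3351]
tool_rot: [3.141, -0.003, -3.01]
contact_force: [0.4, -0.4, -0.3]
opening: 0.092
grip_force: 0.0
```

>>> carry_out([
  [-0.17,0.1,0.8,0,0,0,1],
  [0,0,0.8,0,0,0,1],
  [0,0,0.8,0,0,0,1],
  [0,0,0.8,0,0,0,1],
  [0,0,0.8,0,0,0,1],
  [0,0,0,0,0,0,1],
  [0,0,0,0,0,0,0.6],
  [0,0,0,0,0,0,0.4],
], force=20)

```text
time: 5.53
tool_pos: [0.6955, -0.0794, 0.2974]
tool_rot: [-3.141, 0.001, -3.008]
contact_force: [0.1, 1.0, -0.3]
opening: 0.083
grip_force: 0.0
```

>>> carry_out([
  [0,0,0,0,0,0,0],
  [0,0,0,0,0,0,0],
  [0,0,0,0,0,0,0],
  [0,0,0,0,0,0,0],
  [0,0,0,0,0,0,0],
  [0,0,0,0,0,0,0],
  [0,0,0,0,0,0,0],
  [0,0,0,0,0,0,0],
], force=20)

```text
time: 6.2
tool_pos: [0.6954, -0.0793, 0.2968]
tool_rot: [-3.142, 0.0, -3.008]
contact_force: [-0.3, -0.2, 0.1]
opening: 0.0295
grip_force: 0.0
```

>>> carry_out([
  [0,0,0,0,0,0,0],
  [0,0,0,0,0,0,0],
  [0,0,0,0,0,0,0],
  [0,0,0,0,0,0,0],
  [0,0,0,0,0,0,0],
  [0,0,0,0,0,0,0],
  [0,0,0,0,0,0,0],
  [0,0,0,0,0,0,0],
], force=20)

```text
time: 6.87
tool_pos: [0.6954, -0.0794, 0.2968]
tool_rot: [-3.141, 0.0, -3.008]
contact_force: [0.5, 0.0, 0.4]
opening: 0.0003
grip_force: 0.0
```

The fingers closed on nothing, so I'll look.

```bash
python3 - <<'E'
from cell import robot,cams
from h import *
ims=[]
for n in ["side","wrist"]:
    c=cams.read_camera(n); pickle.dump(c,open(n+"2.pkl","wb")); ims.append(c["image"])
a=cv2.resize(ims[0][60:260,220:360],(400,571)); b=cv2.resize(ims[1],(400,300))
o=np.zeros((571,800,3),np.uint8);o[:,:400]=a;o[:300,400:]=b
cv2.imwrite("pics/c2.png",o)
E
```

```text
(no output)
```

View pics/c2.png

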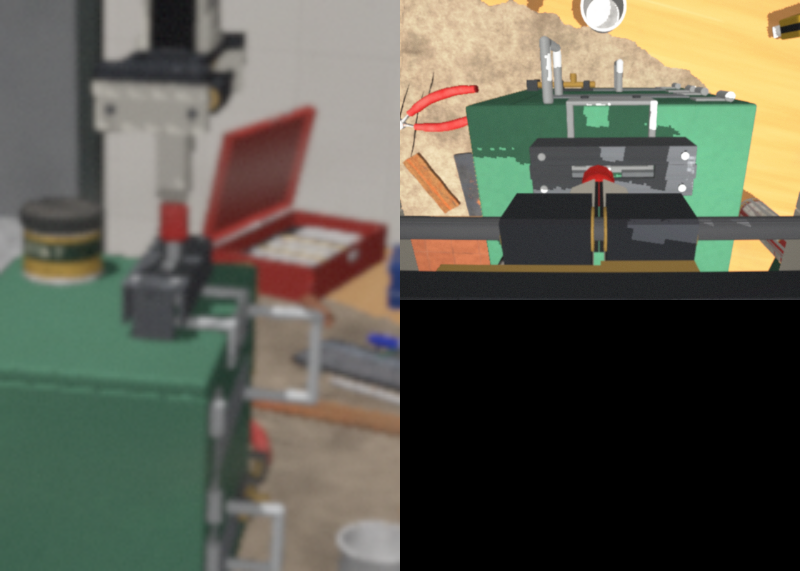

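The side crop shows the fingertips ending right at the knob's top, about (173,203), and the wrist view shows the fingers over or behind the knob. I'll check the heights with the depth.

```bash
python3 - <<'E'
from h import *
from cell import robot
s=load("side2");w=load("wrist2")
for v in range(110,152,3): print(v,dep(s,281,v).round(4),s["image"][v,281])
print("wrist")
for v in range(236,290,6): print(v,dep(w,280,v).round(4),w["image"][v,280],dep(w,265,v).round(4),dep(w,292,v).round(4))
print(robot.observe()["tool_pos"],robot.observe()["tool_rot"],robot.nose_length)
E
```

```text
110 [ 0.6876 -0.0622  0.3636] [139 145 148]
113 [ 0.687  -0.0606  0.3579] [139 145 149]
116 [ 0.6865 -0.0594  0.3522] [138 144 148]
119 [ 0.688  -0.0644  0.3449] [139 145 148]
122 [ 0.6868 -0.0613  0.3396] [143 149 153]
125 [ 0.6867 -0.0613  0.3335] [140 147 151]
128 [ 0.6892 -0.0694  0.3252] [110 116 120]
131 [ 0.6904 -0.0732  0.318 ] [ 72  77 128]
134 [ 0.6894 -0.0705  0.3124] [ 55  57 146]
137 [ 0.6892 -0.0704  0.3062] [ 50  52 145]
140 [ 0.6894 -0.0712  0.2996] [ 46  48 146]
143 [ 0.6889 -0.0702  0.2936] [ 50  51 133]
146 [ 0.6915 -0.0785  0.2847] [115 115 115]
149 [ 0.6911 -0.0776  0.2785] [118 116 115]
wrist
236 [ 0.6837 -0.0785  0.3018] [ 33  35 155] [ 0.6856 -0.0862  0.2997] [ 0.6844 -0.072   0.2977]
242 [ 0.6825 -0.0787  0.3131] [ 28  36 149] [ 0.6861 -0.0859  0.3066] [ 0.6851 -0.0721  0.3045]
248 [ 0.6844 -0.0785  0.3159] [ 38  42 191] [ 0.6859 -0.0856  0.3147] [ 0.6847 -0.0725  0.3135]
254 [ 0.6852 -0.0784  0.3211] [ 40  41 128] [ 0.6852 -0.0854  0.3233] [ 0.6824 -0.0733  0.3259]
260 [ 0.6852 -0.0784  0.3278] [36 38 59] [ 0.6846 -0.0852  0.3311] [ 0.6834 -0.0733  0.3303]
266 [ 0.6846 -0.0786  0.3353] [29 33 54] [ 0.685  -0.085   0.3362] [ 0.6833 -0.0736  0.3366]
272 [ 0.6855 -0.0784  0.3391] [37 38 58] [ 0.6596 -0.0862  0.3921] [ 0.6589 -0.0791  0.3917]
278 [ 0.6851 -0.0785  0.3453] [27 26 51] [ 0.6592 -0.0861  0.3962] [ 0.6583 -0.0794  0.3962]
284 [ 0.6857 -0.0785  0.3492] [32 28 52] [ 0.6592 -0.086   0.3993] [ 0.6586 -0.0794  0.3988]
[ 0.69534541 -0.07933856  0.29680795] [-3.14151008e+00 -5.03656784e-05 -3.00841038e+00] 0.008
```

```bash
python3 - <<'E'
from h import *
w=load("w1");tp=np.array([.6718,-.0992,.3623])
for u,v in [(180,256),(175,265),(178,275),(170,275),(382,256),(385,265),(380,275),(390,275),(120,290)]: print(u,v,(dep(w,u,v)-tp).round(4))
w=load("wrist2");tp=np.array([.6953,-.0793,.2968])
d=[(u,v,*(dep(w,u,v)-tp).round(4)) for u in (262,272,288,298) for v in (240,250,256,262)]
for x in d: print(x)
i=np.linalg.inv(w["world_to_cam"]);print((i[:3,3]-tp).round(3))
E
```

```text
180 256 [-0.0013 -0.0424  0.0244]
175 265 [-0.0011 -0.0423  0.0337]
178 275 [ 0.0055 -0.0415  0.0303]
170 275 [ 0.0006 -0.0426  0.0401]
382 256 [-0.0148  0.0502  0.0265]
385 265 [-0.014   0.0495  0.0345]
380 275 [-0.0084  0.0489  0.0333]
390 275 [-0.0143  0.0486  0.0448]
120 290 [-0.0014 -0.056   0.0597]
(262, 240, np.float64(-0.0072), np.float64(-0.0082), np.float64(0.0025))
(262, 250, np.float64(-0.0083), np.float64(-0.0076), np.float64(0.0181))
(262, 256, np.float64(-0.0102), np.float64(-0.0074), np.float64(0.0293))
(262, 262, np.float64(-0.0104), np.float64(-0.0071), np.float64(0.0361))
(272, 240, np.float64(-0.0114), np.float64(-0.0032), np.float64(0.0113))
(272, 250, np.float64(-0.01), np.float64(-0.0029), np.float64(0.0207))
(272, 256, np.float64(-0.0109), np.float64(-0.0029), np.float64(0.0296))
(272, 262, np.float64(-0.0113), np.float64(-0.0028), np.float64(0.0367))
(288, 240, np.float64(-0.0113), np.float64(0.0049), np.float64(0.0085))
(288, 250, np.float64(-0.0108), np.float64(0.0047), np.float64(0.02))
(288, 256, np.float64(-0.0118), np.float64(0.0043), np.float64(0.0294))
(288, 262, np.float64(-0.0114), np.float64(0.0042), np.float64(0.035))
(298, 240, np.float64(0.0103), np.float64(0.0163), np.float64(-0.0488))
(298, 250, np.float64(-0.0057), np.float64(0.011), np.float64(0.0065))
(298, 256, np.float64(-0.0124), np.float64(0.0088), np.float64(0.0295))
(298, 262, np.float64(-0.0129), np.float64(0.0083), np.float64(0.0369))
[-0.079 -0.009  0.182]
```

The fingertips really stand about 24 mm above the reported TCP. Both cameras and the empty close agree on this, so the reported tool z is about 32 mm lower than the true one. I'll correct for it: open, then go 3.2 cm lower while watching the force.

>>> carry_out([
  [0,0,0,0,0,0,0.6],
  [0,0,0,0,0,0,0.6],
  [0,0,0,0,0,0,0.6],
  [0,0,0,0,0,0,0.6],
  [0,0,0,0,0,0,0.6],
  [0,0,0,0,0,0,0.6],
  [0,0,0,0,0,0,0.6],
  [0,0,0,0,0,0,0.6],
])

```text
time: 7.63
tool_pos: [0.6953, -0.0794, 0.2968]
tool_rot: [-3.142, -0.0, -3.008]
contact_force: [-0.7, 0.5, 0.4]
opening: 0.0493
grip_force: 0.0
```

>>> carry_out([
  [0,0,0.25,0,0,0,0.6],
  [0,0,0.25,0,0,0,0.6],
  [0,0,0.25,0,0,0,0.6],
  [0,0,0.25,0,0,0,0.6],
  [0,0,0.25,0,0,0,0.6],
  [0,0,0.25,0,0,0,0.6],
  [0,0,0.25,0,0,0,0.6],
  [0,0,0.25,0,0,0,0.6],
])

```text
time: 8.3
tool_pos: [0.6954, -0.0793, 0.2765]
tool_rot: [-3.142, 0.0, -3.008]
contact_force: [-0.3, 1.0, -0.2]
opening: 0.0552
grip_force: 0.0
```

```bash
python3 - <<'E'
from cell import robot,cams
from h import *
s=robot.observe();tp=s["tool_pos"];print(tp,s["opening"],s["contact_force"])
c=cams.read_camera("side");pickle.dump(c,open("side3.pkl","wb"))
w=cams.read_camera("wrist");pickle.dump(w,open("wrist3.pkl","wb"))
a=cv2.resize(c["image"][90:190,240:340],(500,500),interpolation=cv2.INTER_CUBIC);b=cv2.resize(w["image"][180:330,190:370],(300,250))
o=np.zeros((500,800,3),np.uint8);o[:,:500]=a;o[:250,500:]=b
cv2.imwrite("pics/c3.png",o)
E
```

```text
[ 0.69536984 -0.07932929  0.27653966] 0.05522014733898164 [-0.3007974   1.01879041 -0.22295759]
```

View pics/c3.png

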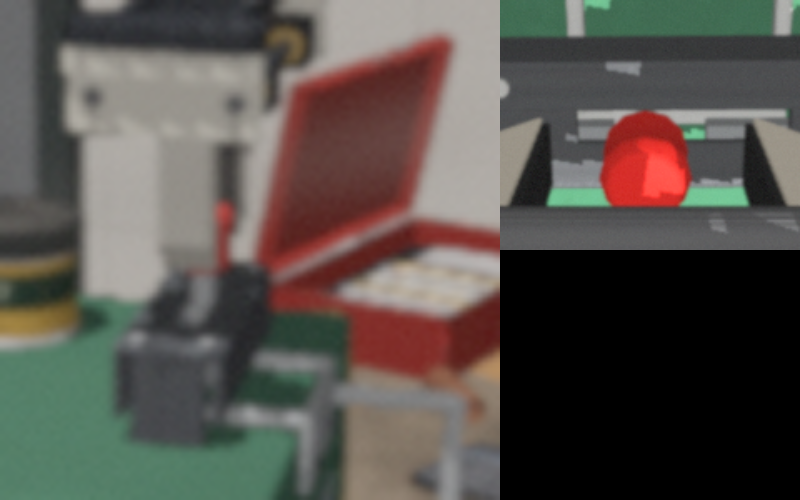

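The side crop shows the fingertip at (187,268) beside the knob, about half-way down it, and the wrist view shows the knob centred between the pads. I'll go down another 1.2 cm and close.

>>> carry_out([
  [0,0,0.3,0,0,0,0.6],
  [0,0,0.3,0,0,0,0.6],
  [0,0,0.3,0,0,0,0.6],
  [0,0,0.2,0,0,0,0.6],
  [0,0,0,0,0,0,0.4],
  [0,0,0,0,0,0,0],
  [0,0,0,0,0,0,0],
  [0,0,0,0,0,0,0],
], force=25)

```text
time: 9.07
tool_pos: [0.6955, -0.0794, 0.266]
tool_rot: [-3.141, 0.0, -3.008]
contact_force: [-0.3, 0.5, 0.0]
opening: 0.0326
grip_force: 0.0
```

>>> carry_out([
  [0,0,0,0,0,0,0],
  [0,0,0,0,0,0,0],
  [0,0,0,0,0,0,0],
  [0,0,0,0,0,0,0],
  [0,0,0,0,0,0,0],
  [0,0,0,0,0,0,0],
  [0,0,0,0,0,0,0],
  [0,0,0,0,0,0,0],
], force=25)

```text
time: 9.73
tool_pos: [0.6954, -0.0794, 0.266]
tool_rot: [-3.141, 0.0, -3.008]
contact_force: [0.2, -1.0, 1.6]
opening: 0.0236
grip_force: 25.0
```

The knob is gripped, opening 23.6 mm. Tool +y is the hinge direction. I'll slide about 14 mm to y ≈ +2, then try a small lift.

>>> carry_out([
  [0,0.2,0,0,0,0,0],
  [0,0.2,0,0,0,0,0],
  [0,0.2,0,0,0,0,0],
  [0,0.2,0,0,0,0,0],
  [0,0.2,0,0,0,0,0],
  [0,0.2,0,0,0,0,0],
  [0,0.2,0,0,0,0,0],
  [0,0,0,0,0,0,0],
])

```text
time: 10.4
tool_pos: [0.6934, -0.0649, 0.266]
tool_rot: [3.141, 0.0, -3.008]
contact_force: [-0.8, -0.9, 2.6]
opening: 0.0235
grip_force: 25.0
```

>>> carry_out([
  [0,0,-0.1,0,0,0,0],
  [0,0,-0.1,0,0,0,0],
  [0,0,-0.1,0,0,0,0],
  [0,0,-0.1,0,0,0,0],
  [0,0,0,0,0,0,0],
  [0,0,0,0,0,0,0],
  [0,0,0,0,0,0,0],
  [0,0,0,0,0,0,0],
])

```text
time: 11.07
tool_pos: [0.6934, -0.0653, 0.2696]
tool_rot: [3.141, -0.0, -3.008]
contact_force: [-0.9, 1.8, -2.2]
opening: 0.0235
grip_force: 25.0
```

>>> carry_out([
  [0,0,-0.1,0,0,0,0],
  [0,0,-0.1,0,0,0,0],
  [0,0,-0.1,0,0,0,0],
  [0,0,0,0,0,0,0],
  [0,0,0,0,0,0,0],
  [0,0,0,0,0,0,0],
  [0,0,0,0,0,0,0],
  [0,0,0,0,0,0,0],
])

```text
time: 11.73
tool_pos: [0.6935, -0.0655, 0.2732]
tool_rot: [-3.141, 0.001, -3.008]
contact_force: [-1.1, 0.7, -0.3]
opening: 0.0236
grip_force: 25.0
```

It has risen 7 mm against only about 2 N, so this is the gate. I'll draw it fully up.

>>> carry_out([
  [0,0,-0.2,0,0,0,0],
  [0,0,-0.2,0,0,0,0],
  [0,0,-0.2,0,0,0,0],
  [0,0,-0.2,0,0,0,0],
  [0,0,-0.1,0,0,0,0],
  [0,0,0,0,0,0,0],
  [0,0,0,0,0,0,0],
  [0,0,0,0,0,0,0],
])

```text
time: 12.4
tool_pos: [0.6935, -0.0655, 0.2822]
tool_rot: [-3.141, 0.001, -3.008]
contact_force: [-1.2, 0.8, 0.5]
opening: 0.0235
grip_force: 25.0
```

```bash
python3 - <<'E'
from cell import robot,cams
from h import *
s=robot.observe();print(s["tool_pos"],s["contact_force"],s["opening"])
c=cams.read_camera("side");pickle.dump(c,open("side4.pkl","wb"))
im=c["image"].astype(int);m=(im[...,2]>110)&(im[...,1]<75)&(im[...,0]<75);m[:110]=0;m[160:]=0;m[:,:260]=0;m[:,292:]=0
P=np.array([dep(c,u,v) for v,u in np.argwhere(m)]);print(len(P),P.min(0),P.max(0))
im=load("side0")["image"].astype(int);m=(im[...,2]>110)&(im[...,1]<75)&(im[...,0]<75);m[:110]=0;m[160:]=0;m[:,:260]=0;m[:,292:]=0
print("before",np.argwhere(m).min(0),np.argwhere(m).max(0))
a=cv2.resize(c["image"][90:190,240:340],(500,500),interpolation=cv2.INTER_CUBIC);cv2.imwrite("pics/c4.png",a)
E
```

```text
[ 0.6935385  -0.06550369  0.28221856] [-1.15784736  0.75030625  0.48003324] 0.023463474282078407Traceback (most recent call last):
  File "<stdin>", line 6, in <module>
    return umr_minimum(a, axis, None, out, keepdims, initial, where)
ValueError: zero-size array to reduction operation minimum which has no identity
```

>>> carry_out([
  [0,0,0,0,0,0,0.55],
  [0,0,0,0,0,0,0.55],
  [0,0,0,0,0,0,0.55],
  [0,0,0,0,0,0,0.55],
  [0,0,0,0,0,0,0.55],
  [0,0,0,0,0,0,0.55],
  [0,0,-0.5,0,0,0,0.55],
  [0,0,-1,0,0,0,0.55],
])

```text
time: 13.12
tool_pos: [0.693, -0.0654, 0.2959]
tool_rot: [3.141, -0.003, -3.008]
contact_force: [0.5, 0.1, 0.1]
opening: 0.0507
grip_force: 0.0
```

>>> carry_out([
  [0,0,-1.5,0,0,0,0.55],
  [0,0,-1.5,0,0,0,0.55],
  [0,0,-1.5,0,0,0,0.55],
  [2,0,0,0,0,0,0.55],
  [2,0,0,0,0,0,0.55],
  [2,0,0,0,0,0,0.55],
  [2,0,0,0,0,0,0.55],
  [0,0,0,0,0,0,0.55],
])

```text
time: 13.78
tool_pos: [0.6116, -0.0764, 0.3435]
tool_rot: [-3.141, 0.0, -3.009]
contact_force: [-0.9, 0.4, 0.4]
opening: 0.0505
grip_force: 0.0
```

```bash
python3 - <<'E'
from cell import robot,cams
from h import *
s=robot.observe();print(s["tool_pos"],s["contact_force"],s["opening"])
for n in("side","wrist"):
    c=cams.read_camera(n)
    im=c["image"].astype(int);m=(im[...,2]>110)&(im[...,1]<75)&(im[...,0]<75)
    P=np.array([dep(c,u,v) for v,u in np.argwhere(m)]);P=P[(P[:,2]>.27)&(P[:,2]<.36)&(abs(P[:,0]-.69)<.04)&(abs(P[:,1]+.07)<.05)]
    print(n,len(P),P.min(0) if len(P) else 0,P.max(0) if len(P) else 0)
    cv2.imwrite(f"pics/{n}5.png",c["image"]);pickle.dump(c,open(n+"5.pkl","wb"))
E
```

```text
[ 0.61156505 -0.0764005   0.34350503] [-0.90470803  0.3680476   0.35693049] 0.05052658613670491
side 74 [ 0.68147954 -0.06198701  0.30767899] [ 0.69729614 -0.05124103  0.32688994]
wrist 1120 [ 0.68025319 -0.07566868  0.31427529] [ 0.69895678 -0.0530871   0.33634535]
```

The knob now stands at 0.307–0.336, so it is raised 17 mm. Next I'll refine the handle position from the wrist view.

```bash
python3 - <<'E'
from h import *
w=load("wrist5")
P=np.array([np.r_[dep(w,u,v),u,v] for v in range(420) for u in range(560) if w["depth"][v,u]>0])
k=(abs(P[:,0]-.61)<.06)&(abs(P[:,1]+.14)<.025)&(P[:,2]>.17)&(P[:,2]<.238);P=P[k]
print(len(P),P.min(0),P.max(0))
for lo in np.arange(.585,.66,.01):
    q=P[(P[:,0]>=lo)&(P[:,0]<lo+.01)&(P[:,2]>.215)]
    if len(q):print(round(lo,3),len(q),q[:,1].min(),q[:,1].max(),np.median(q[:,1:3],0))
q=P[P[:,2]<.215];print("bar",q.min(0),q.max(0),np.median(q,0))
E
```

```text
2091 [ 5.92077202e-01 -1.64771006e-01  1.70217933e-01  1.66000000e+02
  1.53000000e+02] [ 6.57531521e-01 -1.15014655e-01  2.37983701e-01  2.34000000e+02
  2.38000000e+02]
0.585 58 -0.14415845255351872 -0.13566439013165538 [-0.13932315  0.22547605]
0.595 161 -0.14469013401052563 -0.13443653058069027 [-0.13874657  0.2286368 ]
0.605 142 -0.14301126309043655 -0.13296336099982034 [-0.13767567  0.22877141]
0.615 139 -0.14283692072038184 -0.13165581715562824 [-0.13633496  0.22880261]
0.625 138 -0.14094567794629342 -0.1299179718696023 [-0.13470037  0.2287879 ]
0.635 129 -0.1396081149124935 -0.1284852711108329 [-0.13336897  0.22864002]
0.645 452 -0.158155930164258 -0.11501465459008973 [-0.1335577   0.22743923]
0.655 120 -0.16477100561290053 -0.14632224018028492 [-0.15916118  0.22611012]
bar [ 5.92077202e-01 -1.64644881e-01  1.70217933e-01  1.74000000e+02
  1.53000000e+02] [ 6.56897321e-01 -1.15057752e-01  2.14970012e-01  2.34000000e+02
  2.26000000e+02] [ 6.50984344e-01 -1.36764403e-01  1.93447073e-01  2.12500000e+02
  2.17000000e+02]
```

View pics/wrist5.png

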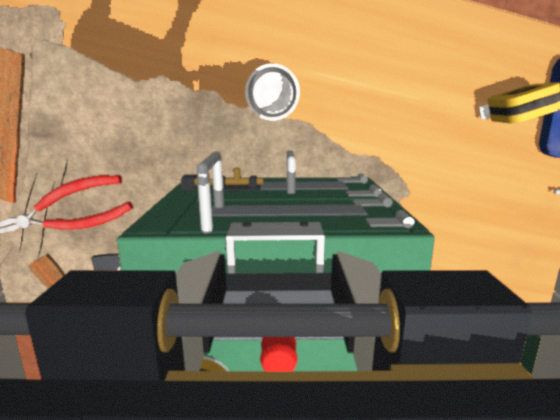

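The top handle bar is at about (205,165–230). Depth gives its centre at (0.597, -0.140) with the top at 0.229. I'll move over it, then down.

>>> carry_out([
  [0.58,-1.53,0,0,0,0,0.55],
  [0.58,-1.53,0,0,0,0,0.55],
  [0.57,-1.53,0,0,0,0,0.55],
  [0.57,-1.52,0,0,0,0,0.55],
  [0,0,2.5,0,0,0,0.55],
  [0,0,2.5,0,0,0,0.55],
  [0,0,2.5,0,0,0,0.55],
  [0,0,2.5,0,0,0,0.55],
])

```text
time: 14.55
tool_pos: [0.6005, -0.1399, 0.2405]
tool_rot: [-3.141, 0.001, -3.008]
contact_force: [0.5, -0.6, -0.0]
opening: 0.0502
grip_force: 0.0
```

>>> carry_out([
  [0,0,2,0,0,0,0.55],
  [0,0,0,0,0,0,0.55],
  [0,0,0,0,0,0,0.55],
  [0,0,0,0,0,0,0.55],
  [0,0,0,0,0,0,0.55],
  [0,0,0,0,0,0,0.55],
  [0,0,0,0,0,0,0.55],
  [0,0,0,0,0,0,0.55],
])

```text
time: 15.22
tool_pos: [0.5998, -0.1398, 0.2226]
tool_rot: [-3.141, 0.001, -3.008]
contact_force: [0.2, 0.6, 0.2]
opening: 0.0505
grip_force: 0.0
```

```bash
python3 - <<'E'
from cell import robot,cams
from h import *
s=robot.observe();print(s["tool_pos"],s["contact_force"],s["opening"],s["qpos"])
o=[]
for n in("side","wrist"):
    c=cams.read_camera(n);pickle.dump(c,open(n+"6.pkl","wb"));o.append(c["image"])
a=cv2.resize(o[0][100:240,260:400],(400,400));b=cv2.resize(o[1],(400,300))
r=np.zeros((400,800,3),np.uint8);r[:,:400]=a;r[:300,400:]=b;cv2.imwrite("pics/c6.png",r)
E
```

```text
[ 0.59978555 -0.13977542  0.22260595] [0.15937148 0.60675679 0.21084153] 0.050529147471075474 [-3.53306965e-01  4.99611980e-01  1.22372392e+00 -4.38083090e-05
  1.41690134e+00 -2.05731418e+00]
```

View pics/c6.png

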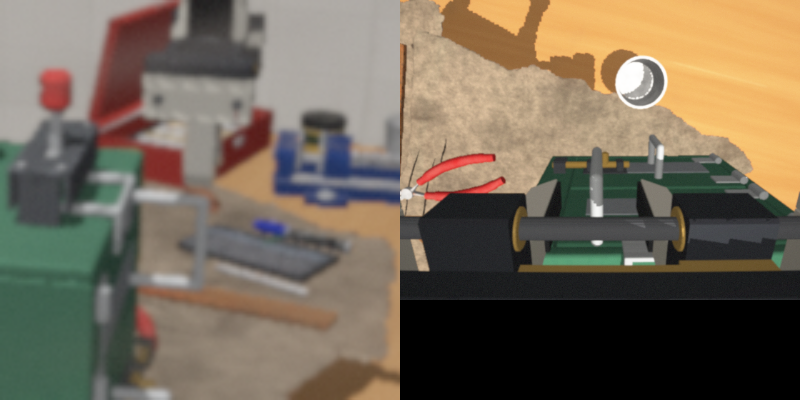

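The handle bar runs between the open fingers, at (597,150–240) in the wrist view. The raised knob at (55,90) is plain in the side view. I'll go down 5.7 cm and grip lightly.

>>> carry_out([
  [0.25,0,0.9,0,0,0,0.55],
  [0,0,0.9,0,0,0,0.55],
  [0,0,0.9,0,0,0,0.55],
  [0,0,0.9,0,0,0,0.55],
  [0,0,0.9,0,0,0,0.55],
  [0,0,0.9,0,0,0,0.55],
  [0,0,0.3,0,0,0,0.55],
  [0,0,0,0,0,0,0.55],
])

```text
time: 15.98
tool_pos: [0.5965, -0.1399, 0.1634]
tool_rot: [3.141, -0.002, -3.008]
contact_force: [-0.2, 0.0, 0.5]
opening: 0.0505
grip_force: 0.0
```

>>> carry_out([
  [0,0,0,0,0,0,0],
  [0,0,0,0,0,0,0],
  [0,0,0,0,0,0,0],
  [0,0,0,0,0,0,0],
  [0,0,0,0,0,0,0],
  [0,0,0,0,0,0,0],
  [0,0,0,0,0,0,0],
  [0,0,0,0,0,0,0],
], force=25)

```text
time: 16.65
tool_pos: [0.5971, -0.1422, 0.1651]
tool_rot: [-3.138, 0.0, -3.009]
contact_force: [0.2, -7.9, -1.3]
opening: 0.0096
grip_force: 25.0
```

The bar is gripped at 9.6 mm, and the side force says the bar sits 2 mm further right. I'll swing in steps of 0.06 rad per row about the hinge, which lies at (-5.5, 17.8) cm in tool axes.

>>> carry_out([
  [0,-0.2,0,0,0,0,0],
  [0.53,0.17,0,0,0,0.03,0],
  [1.06,0.36,0,0,0,0.06,0],
  [1.06,0.36,0,0,0,0.06,0],
  [1.06,0.36,0,0,0,0.06,0],
  [1.06,0.36,0,0,0,0.06,0],
  [1.06,0.36,0,0,0,0.06,0],
  [1.06,0.36,0,0,0,0.06,0],
])

```text
time: 17.32
tool_pos: [0.5296, -0.1167, 0.165]
tool_rot: [-3.141, 0.001, 2.882]
contact_force: [1.9, -0.3, 0.1]
opening: 0.0096
grip_force: 25.0
```

>>> carry_out([
  [1.06,0.36,0,0,0,0.06,0],
  [1.06,0.36,0,0,0,0.06,0],
  [1.06,0.36,0,0,0,0.06,0],
  [1.06,0.36,0,0,0,0.06,0],
  [1.06,0.36,0,0,0,0.06,0],
  [1.06,0.36,0,0,0,0.06,0],
  [1.06,0.36,0,0,0,0.06,0],
  [1.06,0.36,0,0,0,0.06,0],
])

```text
time: 17.98
tool_pos: [0.4673, -0.0533, 0.165]
tool_rot: [3.142, 0.001, 2.402]
contact_force: [0.6, -0.6, -0.7]
opening: 0.0094
grip_force: 25.0
```

>>> carry_out([
  [1.06,0.36,0,0,0,0.06,0],
  [1.06,0.36,0,0,0,0.06,0],
  [1.06,0.36,0,0,0,0.06,0],
  [1.06,0.36,0,0,0,0.06,0],
  [1.06,0.36,0,0,0,0.06,0],
  [1.06,0.36,0,0,0,0.06,0],
  [1.06,0.36,0,0,0,0.06,0],
  [1.06,0.36,0,0,0,0.06,0],
])

```text
time: 18.65
tool_pos: [0.4415, 0.0317, 0.165]
tool_rot: [3.141, 0.001, 1.922]
contact_force: [1.3, -1.4, -1.3]
opening: 0.0094
grip_force: 25.0
```

>>> carry_out([
  [1.06,0.36,0,0,0,0.06,0],
  [1.06,0.36,0,0,0,0.06,0],
  [1.06,0.36,0,0,0,0.06,0],
  [1.06,0.36,0,0,0,0.06,0],
  [0.53,0.17,0,0,0,0.03,0],
  [0,0,0,0,0,0,0],
  [0,0,0,0,0,0,0],
  [0,0,0,0,0,0,0],
])

```text
time: 19.32
tool_pos: [0.4454, 0.0816, 0.165]
tool_rot: [3.141, -0.0, 1.656]
contact_force: [0.1, 0.5, 1.2]
opening: 0.0096
grip_force: 25.0
```

>>> carry_out([
  [0,0,0,0,0,0,0.4],
  [0,0,0,0,0,0,0.4],
  [0,0,0,0,0,0,0.4],
  [0,0,0,0,0,0,0.4],
  [0,0,0,0,0,0,0.4],
  [0,0,0,0,0,0,0.4],
  [0,0,0,0,0,0,0.4],
  [0,0,0,0,0,0,0.4],
])

```text
time: 19.98
tool_pos: [0.4455, 0.0815, 0.1648]
tool_rot: [3.142, 0.0, 1.655]
contact_force: [0.2, -0.5, -0.5]
opening: 0.0366
grip_force: 0.0
```

>>> carry_out([
  [0,0,-0.5,0,0,0,0.4],
  [0,0,-1.5,0,0,0,0.4],
  [0,0,-2,0,0,0,0.4],
  [0,0,-2,0,0,0,0.4],
  [0,0,-2,0,0,0,0.4],
  [0,0,-2,0,0,0,0.4],
  [0,0,-2,0,0,0,0.4],
  [0,0,0,0,0,0,0.4],
])

```text
time: 20.65
tool_pos: [0.4471, 0.0816, 0.2889]
tool_rot: [3.134, 0.001, 1.655]
contact_force: [0.5, 1.0, -0.8]
opening: 0.0367
grip_force: 0.0
```

```bash
python3 - <<'E'
from cell import robot,cams
from h import *
s=robot.observe();print(s["time"],s["tool_pos"],s["contact_force"],s["opening"])
t=cams.read_camera("top");c=cams.read_camera("side")
for n,(u0,u1,v0,v1),lo in [("cup",(325,365,235,275),.04),("tape",(190,240,245,285),.04),("tin",(355,400,95,140),.27)]:
    P=np.array([dep(t,u,v) for u in range(u0,u1) for v in range(v0,v1) if t["depth"][v,u]>0]);P=P[(P[:,2]>lo)];print(n,P.min(0),P.max(0))
cv2.imwrite("pics/s9.png",np.hstack([cv2.resize(t["image"],(400,300)),cv2.resize(c["image"],(400,300))]))
E
```

```text
20.65 [0.44713594 0.08164866 0.28894828] [ 0.53518419  0.96516361 -0.75031178] 0.03674114788909235
cup [ 0.49773176 -0.12842179  0.04005608] [ 0.56111282 -0.03041917  0.2504674 ]
tape [0.46936519 0.11870675 0.04155066] [0.53824588 0.26721016 0.42287333]
tin [ 0.77016543 -0.1594559   0.27017525] [ 0.83513744 -0.09331013  0.29500821]
```

View pics/s9.png

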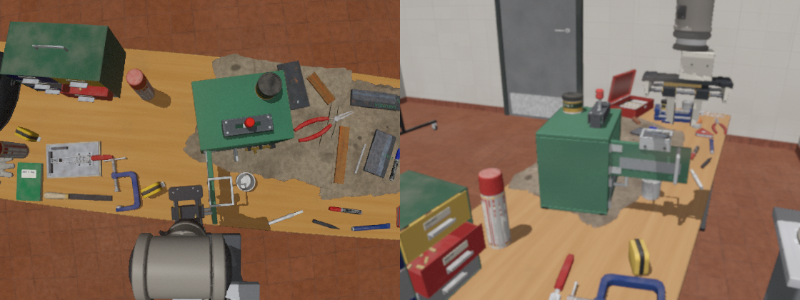

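The top leaf stands just past square, running from about (210,150) to (213,222) in the top view. The bottom leaf is shut, the tin, cup and tape have not moved, and the gripper is clear above the handle.

```bash
python3 -c "
from cell import robot
print(robot.hand_in())"
```

```text
the job is handed in; nothing more can be done
None
```

I handed the job in with the lock pin drawn up 17 mm and the top leaf open to about 1.62 rad and released; the bottom leaf looked shut, the tin, cup and tape measure were where they stood, and no verdict came back.

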